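# Set up the jars for filtering finishing oil on the extraction tray

## Task

Get the finishing corner ready for filtering oil: stand every amber jar from the slab upright on the slotted deck of the extraction tray, fit each with a red funnel and each funnel with a filter insert, all sitting fully home and level, not cocked or jammed. Slide the tray's damper by its yellow grip to the green mark. Spare funnels and filters stay in the wire rack, and leave the gouge and the block of wood where they are.

Things in the scene. Friction and masses are not known exactly. Their poses are not given: they have to be found in the camera images.
- tray: fixed extraction tray, a grey steel box 220 mm deep (x) x 300 mm wide (y) x 35 mm high; a black hose leaves at +x. Origin: centre of its underside, z up. On top (z = 35 mm) lie the slotted metal deck, x from -25 to +105 mm, y from -148 to +148 mm, and in front of it the slide damper along the line x = -75 mm, between guide rails 8 mm high at x = -104 and -46 mm.
- deck (a point): centre of the slotted deck's top face, 35 mm above the bench; axes as the tray's. The bright deck is 130 mm (x) by 296 mm (y): room for three jars side by side, 90 mm apart along y.
- damper (a joint): how far the tray's slide damper is open, in m: 0 shut (grip at y = -70 mm in the tray's frame), growing as the grip slides to the tray's +y, stop at 0.12. The green mark, two green stripes 10 mm wide on the guide rails, is at 0.080 (grip between the stripes, y = +10 mm in the tray's frame). It stays where it is left; friction about 2 N. Black ticks every 20 mm.
- damper_top (a point): middle of the top of the damper's yellow upright grip tab: 30 mm along the tray's x, 12 mm thick along the slide direction (tray y), 36 mm tall, its top 75 mm above the bench; it stands on the flat steel blade
- rack: fixed wire rack, 300 mm (x) x 200 mm (y): six steel wire rings of 48 mm inside diameter, their wire's top 70 mm above the bench, centred at x = -95, 0, +95 mm and y = -50, +50 mm, carried between two wooden end cheeks 74 mm high. Origin: centre of its footprint on the bench. Funnels and filters hang upright in the rings, one to a ring, in any mixture.
- slab: dark wooden slab, fixed, 360 x 120 x 15 mm, long along its x, on which the clean jars stand at the start. Origin: centre of its underside.
- jar1: empty straight-sided amber glass jar, 66 mm outside diameter, 95 mm tall, 54 mm bore, open at the top, about 0.28 kg. Origin: centre of its underside, z up the axis. It may be absent (None from the start).
- jar2: empty straight-sided amber glass jar, 66 mm outside diameter, 95 mm tall, 54 mm bore, open at the top, about 0.28 kg. Origin: centre of its underside, z up the axis. It may be absent (None from the start).
- jar3: empty straight-sided amber glass jar, 66 mm outside diameter, 95 mm tall, 54 mm bore, open at the top, about 0.28 kg. Origin: centre of its underside, z up the axis. It may be absent (None from the start).
- funnel1: red plastic funnel, 73 mm long, about 60 g: spout 22 to 26 mm across up to 18 mm, cone to 66 mm across at 53 mm, then an upright collar 65 mm across from 53 to 73 mm (bore 60). Origin: centre of the spout's lower end, z up the axis; 31 mm above the bench in the rack. Fully home in a jar, its cone rests level on the jar's rim, its origin 53 mm above the jar's origin.
- funnel2: red plastic funnel, 73 mm long, about 60 g: spout 22 to 26 mm across up to 18 mm, cone to 66 mm across at 53 mm, then an upright collar 65 mm across from 53 to 73 mm (bore 60). Origin: centre of the spout's lower end, z up the axis; 31 mm above the bench in the rack. Fully home in a jar, its cone rests level on the jar's rim, its origin 53 mm above the jar's origin.
- funnel3: red plastic funnel, 73 mm long, about 60 g: spout 22 to 26 mm across up to 18 mm, cone to 66 mm across at 53 mm, then an upright collar 65 mm across from 53 to 73 mm (bore 60). Origin: centre of the spout's lower end, z up the axis; 31 mm above the bench in the rack. Fully home in a jar, its cone rests level on the jar's rim, its origin 53 mm above the jar's origin.
- filter1: filter insert, 88 mm long, about 90 g: perforated steel cone of the funnel's taper, 12 mm across at the tip, 52 mm at 35 mm, then a brass drum 53 mm across up to 88 mm with a perforated disc on top. Origin: centre of the tip, z up the axis; 38 mm above the bench in the rack. Fully home in a funnel, cone on cone, its origin is 11 mm above the funnel's; the drum stands 26 mm over the rim.
- filter2: filter insert, 88 mm long, about 90 g: perforated steel cone of the funnel's taper, 12 mm across at the tip, 52 mm at 35 mm, then a brass drum 53 mm across up to 88 mm with a perforated disc on top. Origin: centre of the tip, z up the axis; 38 mm above the bench in the rack. Fully home in a funnel, cone on cone, its origin is 11 mm above the funnel's; the drum stands 26 mm over the rim.
- filter3: filter insert, 88 mm long, about 90 g: perforated steel cone of the funnel's taper, 12 mm across at the tip, 52 mm at 35 mm, then a brass drum 53 mm across up to 88 mm with a perforated disc on top. Origin: centre of the tip, z up the axis; 38 mm above the bench in the rack. Fully home in a funnel, cone on cone, its origin is 11 mm above the funnel's; the drum stands 26 mm over the rim.
- gouge: carving gouge lying on the bench, wooden handle and steel blade, 225 mm long; bystander. Origin: under the middle, x towards the blade.
- offcut: block of pale wood 90 x 50 x 45 mm, a bystander. Origin: centre of its underside.
Things that resemble listed ones, but are neither listed nor needed, are in the scene too. Leave any blue look-alike of the jar2 alone.

How it is judged:
By the outcome, as a careful person would: the job done as asked, in the order asked, and still so for the second after the job is handed in, with the robot touching nothing.
Of jar1, jar2, jar3 only 2 to 3 are there at a start; the rules pass over those that are not, and their reading is None.
At some moment in a run one of funnel1, funnel2, funnel3, filter1, filter2, filter3 may be knocked a few centimetres aside while the robot is not near it.
It also fails if it takes over 210 s, if anything falls off the work surface, if the arm or the gripper's body presses on something with over 40 N, if the wrist force passes 120 N, or if a joint passes its speed limit or range.

## Robot

A 7-joint arm with a two-finger parallel gripper is mounted at the origin on the work surface. World frame = base frame: x ahead of the robot, y to its left, z up, the work surface at z = 0. Lengths are in m, angles in rad, forces in N, time in s.
With the tool pointing down it reaches from about 0.425 to 0.925 m from the base axis. Payload 6.8 kg.
Tool frame: the origin (TCP) lies on the front face of the gripper's body, between the roots of the fingers; the fingertips stand 73 mm ahead of it and the grasp point (between the pads) lies 54 mm ahead of it (env.nose_length is the distance from the TCP to the fingertips, in m); z points along the fingers, y is the line along which they close (so a half turn about z gives the same grasp; the last joint's range is limited). The gripper opens to 85 mm and grips with 20 to 120 N. Pads are 22 mm wide; open, the fingers measure 114 mm over their backs; the gripper's body (76 mm by 85 mm) begins 54 mm behind the grasp point. The pads swing forward as they close: fully open they stand 13 mm farther back than shut.
Start: joints at [-1.301, 0.477, 0.022, 1.555, -0.011, 1.109, -0.083], TCP at [0.249, 0.627, 0.304] pointing down, gripper open.
Joint ranges: [-2.96, 2.96], [-0.34, 2.1], [-1.41, 1.46], [0.24, 2.44], [-1.37, 4.51], [0.17, 1.92], [-2.96, 2.96]. Speed limits (rad/s): [2.39, 2.39, 3.14, 3.14, 3.14, 3.14, 3.14].

## Interface

Orientations are given as a unit quaternion [w, x, y, z].
In Python, from cell import env, kin, camera, calibration, job gives the robot as it stands. The module is installed in compiled form; this text tells all that it offers. Calls block until the motion is done:
- env.reach(position, orientation): joint-space move of the TCP to a pose.
- env.movel(position, velocity=0.15, rot=None, stop_force=None): straight line of the TCP; rot=None keeps the orientation; velocity is the mean speed in m/s. With stop_force (N) it stops when the force on the tool has changed by that much, and returns True; else False.
- env.goto_joints(angles): joint-space move.
- env.grip(opening, f_grip=None): finger opening in m; f_grip is the grip in N (None keeps the last); returns when the fingers have stopped.
- env.dwell(seconds).
- kin.inverse_kinematics(position, orientation): joint angles nearest the present ones, or None.
- env.get_state(): the state.
- camera(name): name is "scene" or "top" or "wrist"; returns (picture, depth): 400x640x3 uint8, blue, green, red; 400x640 float32, m along the optical axis (not along the pixel's ray), 0 where there is no reading.
- calibration(name): a dict with "fx", "fy", "cx", "cy" (pixels), "rvec" (rotation vector, rad) and "tvec" (3), from world to camera coordinates, as OpenCV has them. Camera axes: x right, y down, z forward; pixel columns grow to the right and rows downward; lengths in m; the calibration is good to about 2 mm. The wrist camera is an equidistant fisheye: a pixel r from the principal point sees the ray r / f radians off the axis. A picture is of the moment at which its call begins: read the wrist's pose just before it. calibration takes no time and is no camera call; for the wrist camera it gives the pose at the moment of the call.
A pose or a line that the arm cannot do raises env.PlanningError and nothing moves.
- job.job_done(): hands the job in; it is judged then, once.
The state is a dict: "time": time; "qpos": joint angles; "joint_velocities": joint speeds; "joint_torque": joint torques, N m; "tcp_pos": TCP position; "orientation": TCP orientation; "force": force on the tool from outside, world axes, zero at the start; "torque": the same for the moment, N m; "opening": finger opening in m; "gripper_force": force on a finger pad.
Only numpy, scipy, OpenCV 4.12 (cv2) and the standard library are available. Lean on these libraries where they do the work, as an engineer would, in place of code of your own. Each camera call takes 0.05 s, during which the arm holds its last target. There are 200 camera calls.

## Working session

There is one attempt and no reset: what is moved stays moved. The work goes in short steps, each a Python script; the robot and the scene stay as the last script left them, time stands still between calls to the robot, and variables do not carry over. Pictures are saved under pics/ and viewed, at most 14 in all, crops included, and the job is handed in when it is done.

```bash
mkdir -p pics; ls
cat > h.py <<'E'
import numpy as np, cv2
from cell import env, kin, camera, calibration, job
def snap(n,f):
    c=calibration(n); p,d=camera(n); cv2.imwrite(f'pics/{f}.png',p); np.savez(f'pics/{f}.npz',d=d,p=p,**{k:np.array(v) for k,v in c.items()}); return p,d,c
def cloud(c,d):
    R=cv2.Rodrigues(np.array(c['rvec'],float))[0]; t=np.array(c['tvec']).ravel()
    v,u=np.mgrid[0:400,0:640]; x=(u-c['cx'])/c['fx']; y=(v-c['cy'])/c['fy']
    P=np.stack([x*d,y*d,d],-1); W=(P-t)@R; W[d<=0]=np.nan; return W
E
python3 - <<'E'
from h import *
for n in ('scene','top'):
    p,d,c=snap(n,n+'0'); print(n,c)
print(env.get_state()['time'])
E
```

```text
pics
scene {'fx': 446.58412754278635, 'fy': 446.58412754278635, 'cx': 327.65624964094627, 'cy': 193.17921578744972, 'rvec': array([ 1.0860987 ,  2.59643776, -0.80890454]), 'tvec': array([ 0.37954627, -0.30433097,  1.57019791])}
top {'fx': 368.6846545625839, 'fy': 368.6846545625839, 'cx': 320.5303814015077, 'cy': 206.52943828133758, 'rvec': array([ 2.1368124 , -2.13690192,  0.21217577]), 'tvec': array([0.02377038, 0.54404706, 0.90679272])}
0.1
```

View pics/scene0.png

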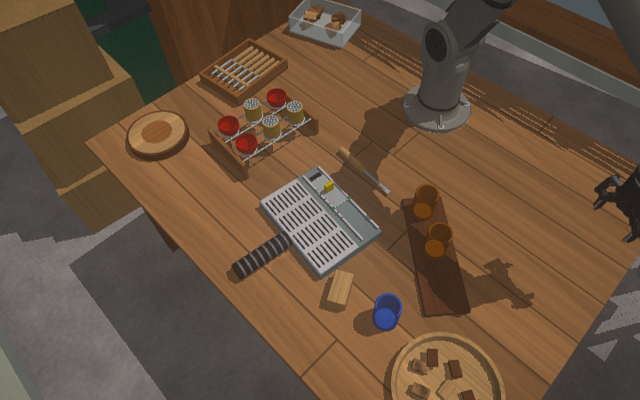

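View pics/top0.png

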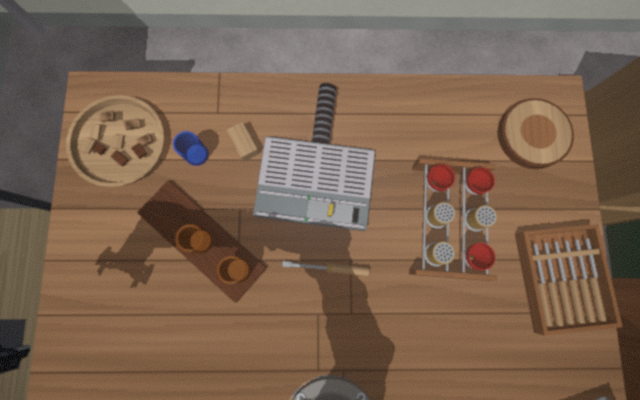

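The views show two amber jars at top px (190,238) and (232,270), with the blue look-alike at (190,148). The funnels are at (440,178), (481,181), (482,256) and the filters at (441,214), (482,216), (440,254). The tray is at (315,185) with its yellow grip at (331,210).

```bash
cat >> h.py <<'E'
def circ(P):
    "least-squares circle through outline points (convex hull)"
    (x,y),r=cv2.minEnclosingCircle((P[:,:2]*1000).astype(np.float32)); return np.array([x,y])/1000,r
def find(c,p,d,zlo,zhi,mask,amin=15):
    W=cloud(c,d); m=(mask&(W[...,2]>zlo)&(W[...,2]<zhi)).astype(np.uint8)
    n,l,s,ce=cv2.connectedComponentsWithStats(m); out=[]
    for i in range(1,n):
        if s[i,4]>=amin:
            Q=W[l==i]; out.append((ce[i].round(0),s[i,4],np.median(Q,0).round(4),*circ(Q)))
    return out
def hsv(p): return cv2.cvtColor(p,cv2.COLOR_BGR2HSV).astype(int)
def masks(p):
    h=hsv(p); H,S,V=h[...,0],h[...,1],h[...,2]
    return dict(red=((H<6)|(H>174))&(S>170)&(V>60), amber=(H>8)&(H<18)&(S>170), yellow=(H>22)&(H<33)&(S>150)&(V>120), any=H>=0, green=(H>45)&(H<85)&(S>100))
E
python3 - <<'E'
from h import *
for n in ('top','scene'):
    z=np.load(f'pics/{n}0.npz'); c={k:z[k] for k in z}; p,d=z['p'],z['d']; m=masks(p)
    for k,lo,hi in (('amber',.09,.125),('red',.09,.12),('any',.115,.14),('any',.06,.09),('yellow',.055,.09),('any',.027,.04),('green',.03,.06)):
        print(n,k)
        for r in find(c,p,d,lo,hi,m[k],8 if k in('yellow','green') else 25): print('  ',*r)
    if n=='top':
        W=cloud(c,d); q=((W[...,2]>.025)&(W[...,2]<.06)).astype(np.uint8); q[:,:250]=0;q[:,390:]=0;q[:136]=0
        Q=W[q>0]; print('tray rect',cv2.minAreaRect((Q[:,:2]*1000).astype(np.float32)))
        q=((W[...,2]>.008)&(W[...,2]<.025)).astype(np.uint8)
        n2,l,s,ce=cv2.connectedComponentsWithStats(q)
        for i in range(1,n2):
            if s[i,4]>200: print('low',ce[i],s[i,4],cv2.minAreaRect((W[l==i][:,:2]*1000).astype(np.float32)))
E
```

```text
top amber
   [180. 238.] 90 [0.4578 0.3619 0.108 ] [0.45634921 0.34888705] 27.801992416381836
   [200. 241.] 93 [0.4496 0.3101 0.1074] [0.45132684 0.32062622] 26.80223274230957
   [242. 270.] 49 [0.3818 0.2095 0.1079] [0.38415289 0.21798698] 25.66744613647461
   [220. 271.] 43 [0.3796 0.262  0.1078] [0.38083856 0.2556073 ] 22.168014526367188
top red
   [447. 168.] 25 [ 0.6374 -0.2927  0.0965] [ 0.63175055 -0.29099283] 17.650053024291992
   [487. 173.] 41 [ 0.6267 -0.3951  0.0986] [ 0.61348303 -0.38718713] 27.515819549560547
top any
   [443. 213.] 393 [ 0.5153 -0.2682  0.1247] [ 0.51642859 -0.2699595 ] 26.787250518798828
   [485. 216.] 401 [ 0.5079 -0.3676  0.1244] [ 0.50911752 -0.3694689 ] 27.061050415039062
   [443. 253.] 415 [ 0.4203 -0.2609  0.1249] [ 0.42134293 -0.26244122] 26.868892669677734
top any
   [182. 140.] 126 [0.7177 0.3861 0.076 ] [0.70367542 0.37070334] 26.2358455657959
   [194. 152.] 126 [0.6765 0.3446 0.075 ] [0.69413318 0.36098535] 31.80268669128418
   [451. 222.] 1890 [ 0.4957 -0.313   0.0717] [ 0.51184    -0.31962646] 177.8909912109375
   [442. 176.] 280 [ 0.6243
[... 8350 characters left out ...]
70336914
   [388. 307.] 42 [0.6786 0.3556 0.0338] [0.69185693 0.36292371] 24.941587448120117
   [383. 324.] 41 [0.7293 0.38   0.033 ] [0.71305139 0.37397226] 29.615089416503906
   [445. 359.] 810 [0.6518 0.5059 0.0297] [0.73166907 0.58027301] 129.7123565673828
   [432. 357.] 193 [0.7035 0.5142 0.034 ] [0.70308099 0.51410126] 21.702228546142578
   [455. 370.] 131 [0.6868 0.57   0.0295] [0.68372302 0.56799078] 21.402908325195312
   [421. 391.] 191 [0.7803 0.5422 0.0311] [0.77971283 0.54056683] 21.522912979125977
scene green
   [96.  3.] 44 [ 0.545  -1.3784  0.0393] [ 0.53538849 -1.38453699] 36.36220932006836
   [84.  7.] 30 [ 0.591  -1.38    0.0423] [ 0.58965149 -1.37870764] 16.257164001464844
```

```bash
cat > t.py <<'E'
from h import *
for n in ('top','scene'):
    z=np.load(f'pics/{n}0.npz'); c={k:z[k] for k in z}; p,d=z['p'],z['d']
    W=cloud(c,d); v,u=np.mgrid[0:400,0:640]
    dist=np.hypot(W[...,0]-.62,W[...,1]-.04)
    q=((W[...,2]>.029)&(W[...,2]<.05)&(dist<.2)).astype(np.uint8)
    q=cv2.morphologyEx(q,cv2.MORPH_OPEN,np.ones((5,5),np.uint8)); Q=W[(q>0)]
    # drop hose
    r=cv2.minAreaRect((Q[:,:2]*1000).astype(np.float32)); print(n,r)
    hh=hsv(p); g=(hh[...,0]>40)&(hh[...,0]<90)&(hh[...,1]>60)&(dist<.2)
    print('green',g.sum(), [W[g][:,:3].mean(0)] if g.any() else 0)
    y0,x0=(135,245) if n=='top' else (160,250)
    cr=p[y0:y0+100,x0:x0+140]; cv2.imwrite(f'pics/{n}_crop.png',cv2.resize(cr,None,fx=5,fy=5,interpolation=cv2.INTER_CUBIC))
s=env.get_state(); print(s['orientation'],s['tcp_pos'],env.nose_length)
E
python3 t.py; python3 -c "
import cv2,numpy as np
a=cv2.imread('pics/top_crop.png');b=cv2.imread('pics/scene_crop.png')
cv2.imwrite('pics/crops.png',cv2.resize(np.vstack([a,b]),(420,600)))"
```

```text
top ((662.6769409179688, 54.1688232421875), (342.55450439453125, 313.3167419433594), 82.77349853515625)
green 12 [array([0.54097775, 0.05881571, 0.04445977])]
scene ((664.6015014648438, 52.82563781738281), (339.6696472167969, 311.0570373535156), 82.3782958984375)
green 13 [array([0.53655358, 0.05675423, 0.03699288])]
[-9.00130778e-05  1.87750606e-01  9.82216405e-01 -7.97550010e-04] [0.24884609 0.62702245 0.30302576] 0.0726
```

View pics/top_crop.png

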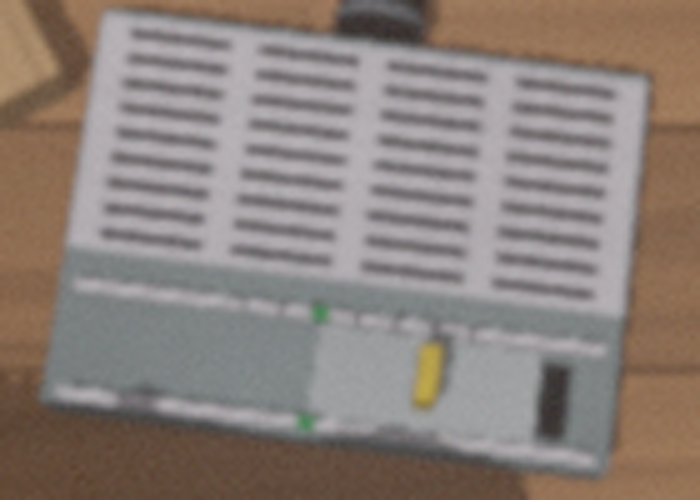

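The crop shows the tray corners at (105,10), (650,75), (605,475), (42,405), the grip at (428,375), and the green stripes at (320,314) and (305,423).

```bash
cat >> h.py <<'E'
def onplane(c,u,v,z):
    R=cv2.Rodrigues(np.array(c['rvec'],float))[0]; t=np.array(c['tvec'],float).ravel()
    o=-R.T@t; r=R.T@np.array([(u-c['cx'])/c['fx'],(v-c['cy'])/c['fy'],1]); return o+r*(z-o[2])/r[2]
def q(yaw):  # tool down, tool x along yaw, fingers close perpendicular to it
    return np.array([0,np.cos(yaw/2),np.sin(yaw/2),0])
E
python3 - <<'E'
from h import *
c=calibration('top')
P=lambda u,v,z: onplane(c,u/5+245-.4,v/5+135-.4,z)[:2]
TL,TR,BR,BL=[P(*a,.035) for a in((105,10),(650,75),(605,475),(42,405))]
print(TL,TR,BR,BL,'w',np.linalg.norm(TL-TR),np.linalg.norm(BL-BR),'d',np.linalg.norm(TL-BL),np.linalg.norm(TR-BR))
for a,b in((TR,TL),(BR,BL)): print(np.degrees(np.arctan2(-(b-a)[0],(b-a)[1])))
for a,b in((BL,TL),(BR,TR)): print(np.degrees(np.arctan2((b-a)[1],(b-a)[0])))
C=(TL+TR+BR+BL)/4; print('C',C)
th=np.mean([np.arctan2(-(TL-TR+BL-BR)[0],(TL-TR+BL-BR)[1]),np.arctan2((TL-BL+TR-BR)[1],(TL-BL+TR-BR)[0])]);print('yaw',th)
R=np.array([[np.cos(th),-np.sin(th)],[np.sin(th),np.cos(th)]])
for n,p in (('g1',P(320,314,.043)),('g2',P(305,423,.043)),('grip',P(428,375,.075)),('grip_s',np.array([.5345,.002]))): print(n,p,R.T@(p-C))
E
```

```text
[0.73896925 0.1721744 ] [ 0.70356818 -0.12342813] [ 0.4856092 -0.0938318] [0.52213784 0.19960133] w 0.29771478188886474 0.29569806277626964 d 0.21855914276269686 0.21995921947468994
-6.829162858082122
-7.0960790276879395
-7.2090399293746055
-7.732814795139676
C [0.61257112 0.03862895]
yaw -0.12595980902688642
g1 [0.56923995 0.05481073] [-0.04502075  0.01061002]
g2 [0.51164332 0.06234292] [-0.10310732  0.01084685]
grip [ 5.31450555e-01 -3.64133647e-05] [-0.07562048 -0.04854997]
grip_s [0.5345 0.002 ] [-0.07285102 -0.0461466 ]
```

```bash
cat >> h.py <<'E'
TC=np.array([.6133,.0388]); TH=-.126
RT=np.array([[np.cos(TH),-np.sin(TH)],[np.sin(TH),np.cos(TH)]])
tray=lambda x,y: TC+RT@np.array([x,y])
SLOT=[tray(.04,.07),tray(.04,-.07)]
def yaws(y):
    return [y,y+np.pi]
def over(xy,z,yaw):
    "joint move above a place, taking the nearer half-turn"
    now=np.array(env.get_state()['qpos']); best=None
    for a in yaws(yaw):
        j=kin.inverse_kinematics([*xy,z],q(a))
        if j is not None and (best is None or abs(np.array(j)-now).max()<best[0]): best=(abs(np.array(j)-now).max(),a)
    env.reach([*xy,z],q(best[1]))
def st():
    s=env.get_state(); return round(s['time'],1),np.round(s['tcp_pos'],4),round(s['opening'],4),np.round(s['force'],1),round(s['gripper_force'],1)
def pick(xy,ztop,off,yaw,f,opening=.085,up=.30):
    env.grip(opening); over(xy,up,yaw)
    hit=env.movel([*xy,ztop+off],.15,stop_force=15)
    env.grip(0.0,f); print('pick',hit,*st()); env.movel([*xy,up],.2)
def place(xy,z,yaw,opening=.085,up=.30,sf=5,pre=.02,push=.004):
    "z: expected TCP height when home"
    over(xy,up,yaw); env.movel([*xy,z+pre],.2)
    hit=env.movel([*xy,z-push],.03,stop_force=sf); print('place',hit,*st(),'dz mm',(st()[1][2]-z)*1000)
    env.grip(opening); env.movel([*xy,up],.2)
E
python3 - <<'E'
from h import *
J=[np.array([.384,.238]),np.array([.459,.3365])]
for j,s in ((J[1],SLOT[0]),(J[0],SLOT[1])):
    pick(j,.110,.030,TH+np.pi/2,40)
    print(*st())
    place(s,.035+.095+.030,TH+np.pi/2,up=.30)
snap('top','top1');p,d,c=snap('scene','scene1')
for r in find(c,p,d,.11,.14,masks(p)['amber']): print(*r)
print(SLOT,*st())
E
```

```text
pick False 3.2 [0.4597 0.3369 0.1411] 0.0661 [ 0.1 -0.6  5.5] 43.5
4.1 [0.4581 0.336  0.2985] 0.0662 [ 0.3 -0.1 -3.4] 45.3
place True 6.7 [0.6617 0.1033 0.1611] 0.066 [-0.8  0.8  5.7] 46.0 dz mm 1.0999999999999899
pick False 10.8 [0.3845 0.2384 0.1408] 0.0649 [-1.2 -1.3  5.9] 42.9
11.8 [0.3833 0.2375 0.2989] 0.0651 [-0.2 -0.1 -3. ] 45.1
place True 14.5 [ 0.6441 -0.0357  0.1609] 0.0652 [-1.5  0.9  5.8] 45.8 dz mm 0.8999999999999841
[284. 184.] 48 [ 0.6499 -0.0613  0.1284] [ 0.64563324 -0.04363851] 29.529996871948242
[291. 199.] 45 [ 0.6665 -0.0119  0.1179] [ 0.66450397 -0.01529515] 17.618120193481445
[322. 234.] 51 [0.685  0.1266 0.1233] [0.68217627 0.12512159] 18.262353897094727
[array([0.66177958, 0.1032184 ]), array([ 0.64418622, -0.03567175])] 15.8 [ 0.6434 -0.0354  0.2982] 0.0851 [-0.1 -0.1  0.2] 0.0
```

Run:
```python
from h import *
env.reach([.45,-.0,.40],q(TH+np.pi/2)) if False else None
over([.45,0.1],.38,TH+np.pi/2)
p,d,c=snap('top','top2'); W=cloud(c,d); p2,d2,c2=snap('scene','scene2')
for s in SLOT:
  for (P,D,C) in ((p,d,c),(p2,d2,c2)):
    w=cloud(C,D); near=(np.hypot(w[...,0]-s[0],w[...,1]-s[1])<.05)&(w[...,2]>.1)&(w[...,2]<.15); Q=w[near]
    print(s,near.sum(),np.nanpercentile(Q[:,2],95),circ(Q[Q[:,2]>.12]))
a=cv2.resize(p[130:290,240:520],None,fx=2.6,fy=2.6,interpolation=cv2.INTER_CUBIC); cv2.imwrite('pics/c2.png',a); print(*st())
```

```text
[0.66177958 0.1032184 ] 111 0.13121429911010474 (array([0.66649463, 0.09327975]), 29.462554931640625)
[0.66177958 0.1032184 ] 375 0.13060142936278207 (array([0.66342383, 0.10628741]), 33.45754623413086)
[ 0.64418622 -0.03567175] 344 0.1310411478950009 (array([ 0.6432821 , -0.03774024]), 33.18496322631836)
[ 0.64418622 -0.03567175] 362 0.13050050484723033 (array([ 0.64532043, -0.0359773 ]), 34.5956916809082)
16.9 [0.4508 0.0994 0.3799] 0.0847 [0.1 0.  0.6] 0.0
```

View pics/c2.png

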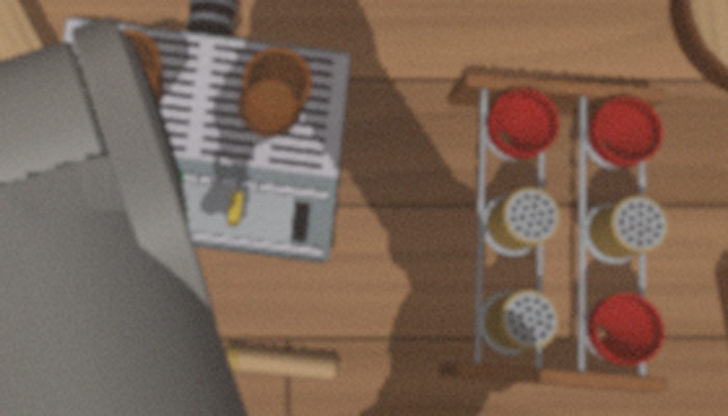

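Both jars stand upright in their slots, and all six rack items still hang in their rings. Next come the funnels.

```bash
cat >> h.py <<'E'
JP=[np.array([.663,.1045]),np.array([.6445,-.0362])]
ITEM=dict(fu1=((.6125,-.2762),'red',.104),fu2=((.605,-.3757),'red',.104),fu3=((.4165,-.3605),'red',.104),fi1=((.518,-.269),'any',.126),fi2=((.5105,-.369),'any',.126),fi3=((.4235,-.2615),'any',.126))
def look(tag):
    "tops of all things on rack and tray from both cameras"
    for n in('top','scene'):
        p,d,c=snap(n,n+tag); W=cloud(c,d); h=masks(p)['red']
        for k,(xy,m,z) in ITEM.items():
            a=(np.hypot(W[...,0]-xy[0],W[...,1]-xy[1])<.045)&(W[...,2]>z-.012)&(W[...,2]<z+.01)&((h if m=='red' else True))
            print(n,k,a.sum(),*(circ(W[a]) if a.sum()>9 else ()))
        for i,s in enumerate(JP):
            for lo,hi in ((.12,.135),(.15,.166),(.18,.192)):
                a=(np.hypot(W[...,0]-s[0],W[...,1]-s[1])<.05)&(W[...,2]>lo)&(W[...,2]<hi)
                if a.sum()>15: print(n,'jar',i,hi,a.sum(),W[a][:,2].max().round(4),*circ(W[a]))
E
python3 - <<'E'
from h import *
Y=TH+np.pi/2
pick(np.array(ITEM['fu1'][0]),.104,.044,Y,25,.082)
assert .06<st()[2]<.07
place(JP[0],.035+.126+.044,Y,.08,up=.33,sf=4,pre=.025)
over([.45,0.1],.38,Y); look('3'); print(*st())
E
```

```text
pick False 20.1 [ 0.6107 -0.2766  0.1489] 0.0653 [-6.8  1.6  6.5] 27.3
place True 23.9 [0.6626 0.1048 0.2059] 0.065 [-1.5  0.8  2.9] 28.6 dz mm 0.8999999999999841
top fu1 0
top fu2 77 [ 0.60314502 -0.37560574] 33.215755462646484
top fu3 55 [ 0.41405182 -0.36133112] 32.465003967285156
top fi1 397 [ 0.51688989 -0.26987396] 26.96963882446289
top fi2 400 [ 0.50862048 -0.36956293] 26.68213653564453
top fi3 415 [ 0.42267007 -0.26274933] 27.311721801757812
top jar 0 0.135 84 0.1349 [0.6638175  0.09319505] 27.47477912902832
top jar 0 0.166 72 0.1643 [0.66364447 0.09774437] 31.151016235351562
top jar 1 0.135 227 0.1333 [ 0.64308398 -0.03719913] 33.16438674926758
scene fu1 0
scene fu2 124 [ 0.60799951 -0.37401801] 36.722328186035156
scene fu3 92 [ 0.41443353 -0.35899661] 35.97310256958008
scene fi1 201 [ 0.51902271 -0.26729489] 28.470218658447266
scene fi2 183 [ 0.5096199  -0.36710559] 29.247983932495117
scene fi3 190 [ 0.42422015 -0.25982184] 30.32810401916504
scene jar 0 0.135 222 0.1349 [0.66387653 0.10675452] 32.783836364746094
scene jar 0 0.166 158 0.1639 [0.66289551 0.1064884 ] 34.27628707885742
scene jar 1 0.135 194 0.1341 [ 0.64638647 -0.03537819] 33.54133605957031
26.1 [0.4507 0.1003 0.3806] 0.0803 [ 0.  -0.  -0.4] 0.0
```

Funnel 1 is home: it landed at the expected height and its top reads about 0.161. The second funnel is next, with the looking pose shifted so it doesn't block the top camera.

Run:
```python
from h import *
Y=TH+np.pi/2
pick(np.array([.6045,-.375]),.104,.044,Y,25,.082)
assert .06<st()[2]<.07
place(JP[1],.035+.126+.044,Y,.08,up=.33,sf=4,pre=.025)
over([.40,-0.2],.38,Y); look('4'); print(*st())
p=cv2.imread('pics/scene4.png')[60:300,180:460]; cv2.imwrite('pics/c4.png',cv2.resize(p,None,fx=2.5,fy=2.5,interpolation=cv2.INTER_CUBIC))
```

```text
pick False 29.6 [ 0.6028 -0.3755  0.1496] 0.0669 [-5.9  3.   6. ] 27.4
place True 33.2 [ 0.6442 -0.036   0.2063] 0.067 [-1.1  0.1  3.5] 28.6 dz mm 1.2999999999999956
top fu1 0
top fu2 0
top fu3 0
top fi1 382 [ 0.51707208 -0.26975638] 26.937763214111328
top fi2 250 [ 0.50825851 -0.36894708] 26.67227554321289
top fi3 372 [ 0.42204764 -0.26118079] 26.348804473876953
top jar 0 0.135 252 0.135 [0.65760468 0.10349637] 31.55169105529785
top jar 0 0.166 158 0.1646 [0.66043158 0.10419729] 33.046905517578125
top jar 1 0.135 255 0.1349 [ 0.63990704 -0.03602114] 32.32937240600586
top jar 1 0.166 141 0.1639 [ 0.64321655 -0.03755552] 33.39252471923828
scene fu1 0
scene fu2 0
scene fu3 106 [ 0.41584952 -0.35897552] 36.30463409423828
scene fi1 202 [ 0.51975073 -0.26897766] 28.41727066040039
scene fi2 183 [ 0.5098627 -0.3665657] 28.377376556396484
scene fi3 191 [ 0.42562262 -0.26282153] 29.16380500793457
scene jar 0 0.135 234 0.135 [0.66412299 0.10577554] 34.087100982666016
scene jar 0 0.166 167 0.1636 [0.6635498  0.10605547] 34.6108283996582
scene jar 1 0.135 217 0.1348 [ 0.64646088 -0.03460732] 33.009578704833984
scene jar 1 0.166 145 0.1648 [ 0.64520911 -0.03580531] 34.359622955322266
35.5 [ 0.4009 -0.1993  0.3791] 0.08 [-0.1  0.3  0.7] 0.0
```

View pics/c4.png

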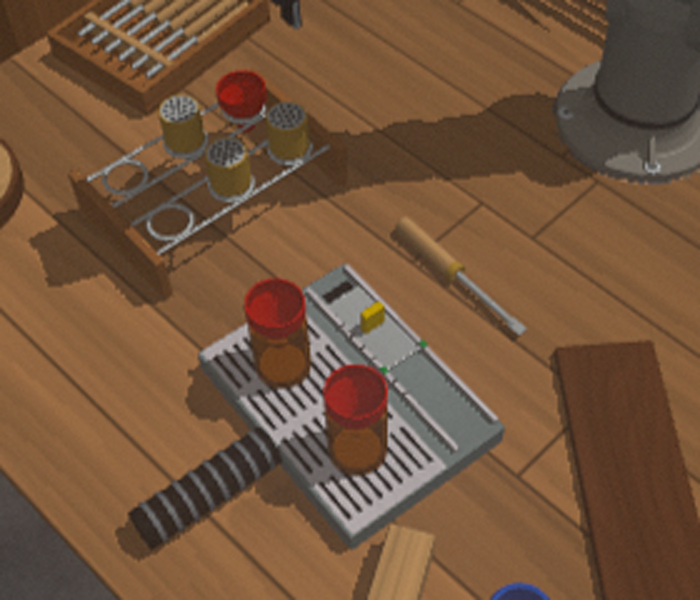

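Both funnels sit level on the jars, at crop (275,310) and (355,395). Filters next.

Run:
```python
from h import *
Y=TH+np.pi/2
FP=[np.array([.6622,.1048]),np.array([.6443,-.0365])]
for f,s in (((.5183,-.269),FP[0]),((.5095,-.368),FP[1])):
    pick(np.array(f),.126,.048,Y,25,.078)
    if not .048<st()[2]<.058: print('BAD'); break
    place(s,.187+.048,Y,.075,up=.36,sf=4,pre=.06)
    over([.40,-0.2],.38,Y); look('5' if s is FP[0] else '6'); print(*st())
    W=cloud(*[ (lambda z:({k:z[k] for k in z},z['d']))(np.load('pics/scene%s.npz'%('5' if s is FP[0] else '6')))][0])
    if (np.hypot(W[...,0]-.5095,W[...,1]+.368)<.02).sum()<50: print('fi2 moved?'); 
p=cv2.imread('pics/scene6.png')[60:300,180:460]; cv2.imwrite('pics/c6.png',cv2.resize(p,None,fx=2.5,fy=2.5,interpolation=cv2.INTER_CUBIC))
```

```text
pick False 37.7 [ 0.5182 -0.2693  0.1745] 0.0525 [-2.4  0.1  4.9] 25.9
place True 42.2 [0.663  0.1048 0.2364] 0.0522 [ 1.2 -0.2  2.1] 26.4 dz mm 1.4000000000000123
top fu1 0
top fu2 0
top fu3 0
top fi1 0
top fi2 249 [ 0.50813641 -0.3700282 ] 27.22415542602539
top fi3 374 [ 0.42270325 -0.26206287] 26.8147029876709
top jar 0 0.135 68 0.1347 [0.65496808 0.10325871] 30.904094696044922
top jar 0 0.166 144 0.1656 [0.66041046 0.1038085 ] 32.70030212402344
top jar 0 0.192 413 0.1913 [0.6643252 0.1035158] 27.054656982421875
top jar 1 0.135 250 0.1349 [ 0.63922693 -0.03578135] 32.30036544799805
top jar 1 0.166 150 0.1659 [ 0.64302295 -0.03662566] 33.47974395751953
scene fu1 0
scene fu2 0
scene fu3 101 [ 0.41635126 -0.36041156] 36.21875762939453
scene fi1 0
scene fi2 183 [ 0.51167575 -0.36669293] 28.19491958618164
scene fi3 190 [ 0.42684387 -0.26293597] 29.979637145996094
scene jar 0 0.135 91 0.1345 [0.66741998 0.11071231] 31.498579025268555
scene jar 0 0.166 146 0.1659 [0.66404962 0.10652434] 32.784915924072266
scene jar 0 0.192 317 0.1915 [0.66642499 0.10625994] 27.096223831176758
scene jar 1
[... 839 characters left out ...]
 [ 0.64505963 -0.03642278] 26.440473556518555
scene fu1 0
scene fu2 0
scene fu3 96 [ 0.41542413 -0.3608793 ] 36.01490020751953
scene fi1 0
scene fi2 0
scene fi3 191 [ 0.42444693 -0.26041605] 28.344131469726562
scene jar 0 0.135 93 0.135 [0.66765747 0.11084981] 31.676048278808594
scene jar 0 0.166 149 0.1659 [0.66367957 0.10807263] 33.590030670166016
scene jar 0 0.192 318 0.1919 [0.66584058 0.10689719] 27.604204177856445
scene jar 1 0.135 87 0.1337 [ 0.64797827 -0.0318323 ] 32.18406295776367
scene jar 1 0.166 138 0.1659 [ 0.64632825 -0.03442432] 32.88899230957031
scene jar 1 0.192 270 0.1907 [ 0.64825928 -0.03570747] 27.82461166381836
54.1 [ 0.4012 -0.1992  0.3797] 0.0752 [-0.4  0.4 -0.3] 0.0
```

View pics/c6.png

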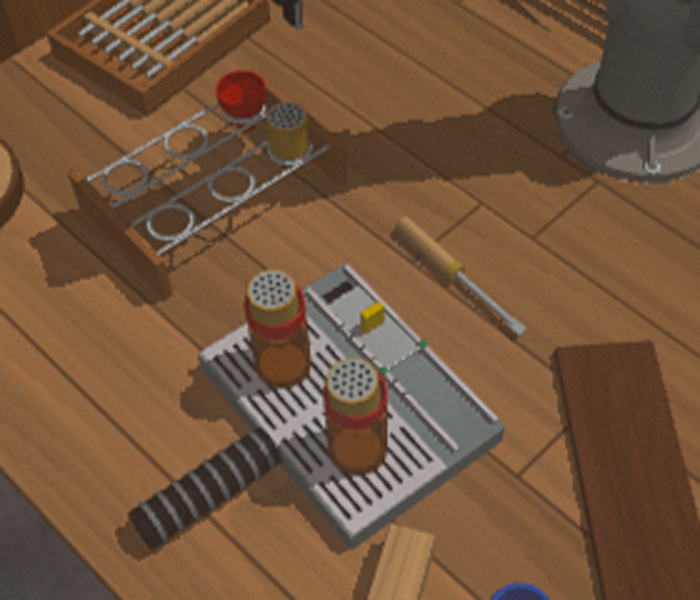

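```bash
cat >> h.py <<'E'
def tilt(tag):
    for n in('top','scene'):
        z=np.load(f'pics/{n}{tag}.npz'); W=cloud({k:z[k] for k in z},z['d'])
        for s in ((.664,.1048),(.6455,-.0363)):
            a=(np.hypot(W[...,0]-s[0],W[...,1]-s[1])<.022)&(W[...,2]>.175); Q=W[a]
            k=np.linalg.lstsq(np.c_[Q[:,:2]-s,np.ones(len(Q))],Q[:,2],rcond=None)[0]; print(n,'tilt deg',np.degrees(k[:2]).round(2),'z',k[2].round(4))
E
python3 - <<'E'
from h import *
tilt('6')
g0=tray(-.075,-.0473); g1=tray(-.075,.0105)
env.grip(.05); over(g0,.30,TH)
print('hit',env.movel([*g0,.12],.12,stop_force=12)); 
env.grip(0.0,20); print(*st())
print(env.movel([*g1,.12],.04,stop_force=40)); print(*st())
x=RT.T@(np.array(env.get_state()['tcp_pos'][:2])-TC); print(x)
env.grip(.04); env.movel([*g1,.30],.15); over([.40,-.2],.38,TH+np.pi/2); look('7'); tilt('7')
p=cv2.imread('pics/top7.png')[135:235,245:385]; cv2.imwrite('pics/c7.png',cv2.resize(p,None,fx=5,fy=5,interpolation=cv2.INTER_CUBIC))
p=cv2.imread('pics/scene7.png')[60:300,180:460]; cv2.imwrite('pics/s7.png',cv2.resize(p,None,fx=2.5,fy=2.5,interpolation=cv2.INTER_CUBIC))
E
```

```text
top tilt deg [-3.69 -0.94] z 0.1872
top tilt deg [-1.08 -1.14] z 0.1862
scene tilt deg [-3.96 -1.23] z 0.1868
scene tilt deg [-1.54 -2.  ] z 0.1862
hit False
57.7 [0.5331 0.0013 0.1204] 0.0116 [-0.9 -0.4  4.4] 23.4
False
59.2 [0.5404 0.0583 0.1203] 0.0114 [-0.9 -0.7  6.5] 23.6
[-0.07477571  0.0101759 ]
top fu1 0
top fu2 0
top fu3 0
top fi1 0
top fi2 0
top fi3 320 [ 0.42113962 -0.26091302] 25.79536247253418
top jar 0 0.135 70 0.135 [0.65537244 0.10331808] 30.98435401916504
top jar 0 0.166 144 0.166 [0.66056012 0.10371654] 32.96685028076172
top jar 0 0.192 413 0.1909 [0.66472302 0.10462038] 26.617719650268555
top jar 1 0.135 67 0.1349 [ 0.6387887  -0.03567635] 32.2401237487793
top jar 1 0.166 137 0.1656 [ 0.64273798 -0.03802281] 33.3326530456543
top jar 1 0.192 409 0.1907 [ 0.64499915 -0.03669729] 26.67106819152832
scene fu1 0
scene fu2 0
scene fu3 97 [ 0.41784302 -0.36133658] 37.30997085571289
scene fi1 0
scene fi2 0
scene fi3 189 [ 0.42518164 -0.26188675] 29.56814193725586
scene jar 0 0.135 91 0.1347 [0.66832617 0.11186951] 31.653182983398438
scene jar 0 0.166 141 0.1654 [0.66366895 0.10681626] 33.166297912597656
scene jar 0 0.192 322 0.1917 [0.66720502 0.10601221] 26.719093322753906
scene jar 1 0.135 88 0.1346 [ 0.64801904 -0.03184778] 32.32046890258789
scene jar 1 0.166 135 0.166 [ 0.64533972 -0.03388264] 33.43334197998047
scene jar 1 0.192 267 0.1908 [ 0.64730688 -0.03493965] 27.96756362915039
top tilt deg [-3.35 -1.06] z 0.1872
top tilt deg [-0.49 -1.41] z 0.1863
scene tilt deg [-3.2  -1.38] z 0.1869
scene tilt deg [-1.19 -0.55] z 0.186
```

View pics/c7.png

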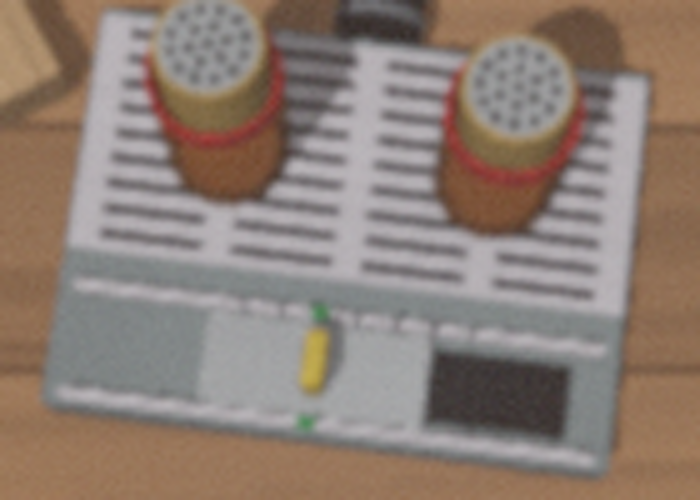

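View pics/s7.png

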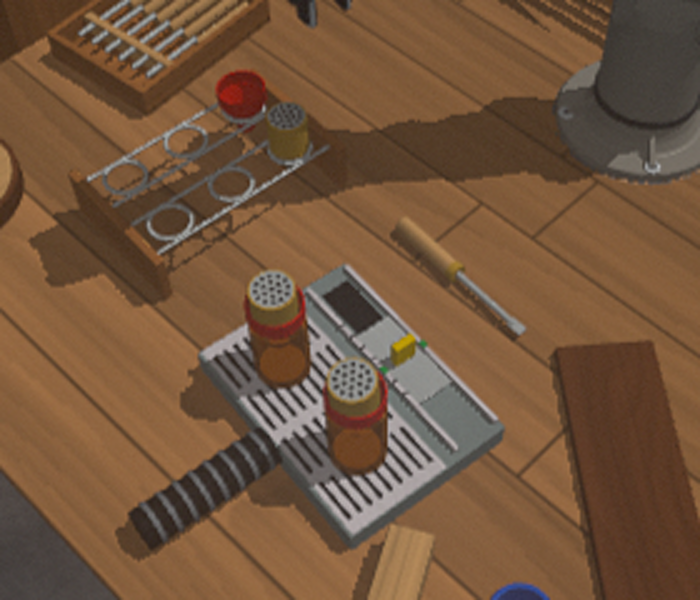

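The damper grip stands between the green stripes. Filter 0 reads about 3° leaning to +x, while filter 1 is about 1°. I'll check whether its funnel is tilted as well.

Run:
```python
from h import *
for tag in '47':
  for n in('top','scene'):
    z=np.load(f'pics/{n}{tag}.npz'); W=cloud({k:z[k] for k in z},z['d']); m=masks(z['p'])['red']
    for s in ((.663,.1048),(.6448,-.0363)):
        r=np.hypot(W[...,0]-s[0],W[...,1]-s[1]); a=(r<.036)&(r>.029)&(W[...,2]>.155)&(W[...,2]<.17)&m; Q=W[a]
        if len(Q)>10:
            k=np.linalg.lstsq(np.c_[Q[:,:2]-s,np.ones(len(Q))],Q[:,2],rcond=None)[0]; print(tag,n,len(Q),np.degrees(k[:2]).round(1),k[2].round(4))
# drum axis: circle centres of side slice vs top
for n in('top7','scene7'):
    z=np.load(f'pics/{n}.npz'); W=cloud({k:z[k] for k in z},z['d'])
    for s in ((.663,.1048),(.6448,-.0363)):
        r=np.hypot(W[...,0]-s[0],W[...,1]-s[1])
        for lo,hi in ((.045,.12),(.145,.155),(.168,.181)):
            Q=W[(r<.04)&(W[...,2]>lo)&(W[...,2]<hi)]
            if len(Q)>20:
                A=np.c_[2*Q[:,:2],np.ones(len(Q))]; k=np.linalg.lstsq(A,(Q[:,:2]**2).sum(1),rcond=None)[0]
                print(n,s,lo,len(Q),k[:2].round(4),np.sqrt(k[2]+k[0]**2+k[1]**2).round(4))
```

```text
4 scene 59 [1.  0.8] 0.1595
4 scene 85 [2.3 0.6] 0.1591
7 scene 26 [ 1.  -0.9] 0.1589
7 scene 34 [ 0.9 -0.9] 0.1581
top7 (0.663, 0.1048) 0.045 198 [0.6614 0.104 ] 0.0327
top7 (0.663, 0.1048) 0.145 69 [0.6588 0.1032] 0.0274
top7 (0.663, 0.1048) 0.168 43 [0.6638 0.1045] 0.0258
top7 (0.6448, -0.0363) 0.045 188 [ 0.6438 -0.0374] 0.0326
top7 (0.6448, -0.0363) 0.145 63 [ 0.6412 -0.0367] 0.0276
top7 (0.6448, -0.0363) 0.168 41 [ 0.645 -0.037] 0.0262
scene7 (0.663, 0.1048) 0.045 330 [0.6639 0.1062] 0.0315
scene7 (0.663, 0.1048) 0.145 68 [0.6643 0.1063] 0.0302
scene7 (0.663, 0.1048) 0.168 49 [0.6661 0.1061] 0.0259
scene7 (0.6448, -0.0363) 0.045 343 [ 0.6464 -0.035 ] 0.0313
scene7 (0.6448, -0.0363) 0.145 69 [ 0.6468 -0.0342] 0.0294
scene7 (0.6448, -0.0363) 0.168 54 [ 0.6474 -0.0348] 0.0252
```

```bash
cat > reseat.py <<'E'
from h import *
import sys
Y=TH+np.pi/2; x,y=float(sys.argv[1]),float(sys.argv[2]); tag=sys.argv[3]
over([x,y],.36,Y); env.grip(.075); env.movel([x,y,.2365],.15,stop_force=10); env.grip(.0,20); print(*st())
env.movel([x,y,.244],.03); print(*st())
print(env.movel([x,y,.231],.02,stop_force=9)); print(*st())
env.grip(.058); env.dwell(.3); env.grip(.075); env.movel([x,y,.36],.15)
over([.40,-.2],.38,Y); look(tag); tilt(tag)
E
python3 reseat.py .6625 .1052 8 | grep -v 'fu\|fi1\|fi2\|0.135'
```

```text
65.5 [0.6629 0.1051 0.2373] 0.0523 [0.  0.1 2.7] 23.0
65.9 [0.6625 0.1053 0.244 ] 0.0521 [ 0.   0.7 -1. ] 22.8
True
66.3 [0.6629 0.105  0.236 ] 0.0523 [-0.4 -0.   3.4] 23.3
top fi3 373 [ 0.4216655  -0.26204062] 26.591463088989258
top jar 0 0.166 150 0.1659 [0.66083136 0.10388679] 32.792930603027344
top jar 0 0.192 404 0.1893 [0.66271503 0.1042924 ] 26.51218032836914
top jar 1 0.166 135 0.1658 [ 0.64281494 -0.03743876] 32.84044647216797
top jar 1 0.192 409 0.1904 [ 0.64459283 -0.03635618] 26.28626251220703
scene fi3 190 [ 0.42392383 -0.25919589] 28.278684616088867
scene jar 0 0.166 147 0.1658 [0.6644303  0.10621204] 32.97539138793945
scene jar 0 0.192 314 0.1904 [0.66492621 0.10645053] 27.401784896850586
scene jar 1 0.166 138 0.1659 [ 0.64617688 -0.03386742] 33.65969467163086
scene jar 1 0.192 265 0.1911 [ 0.64637402 -0.0343716 ] 27.919824600219727
top tilt deg [-2.03 -1.02] z 0.1856
top tilt deg [-1.65 -1.38] z 0.1864
scene tilt deg [-3.36 -0.92] z 0.1855
scene tilt deg [-2.37 -0.4 ] z 0.1861
```

```bash
cat > avg.py <<'E'
from h import *
for n in('top','scene'):
    c=calibration(n); D=np.mean([camera(n)[1] for _ in range(10)],0); W=cloud(c,D)
    for nm,s,z0 in (('jar0',(.6632,.1048),.175),('jar1',(.6452,-.0363),.175),('rack',(.4235,-.2615),.115)):
        a=(np.hypot(W[...,0]-s[0],W[...,1]-s[1])<.021)&(W[...,2]>z0); Q=W[a]
        k=np.linalg.lstsq(np.c_[Q[:,:2]-s,np.ones(len(Q))],Q[:,2],rcond=None)[0]; print(n,nm,len(Q),'tilt',np.degrees(k[:2]).round(2),'z',k[2].round(4))
print(*st())
E
python3 avg.py
```

```text
top jar0 251 tilt [-7.58 -2.57] z 0.1866
top jar1 246 tilt [-8.12 -3.52] z 0.1874
top rack 308 tilt [-110.92  715.78] z 0.1981
scene jar0 187 tilt [-1.78 -0.95] z 0.1856
scene jar1 155 tilt [-1.34 -1.28] z 0.186
scene rack 99 tilt [ 0.18 -0.53] z 0.124
70.8 [ 0.4  -0.2   0.38] 0.075 [ 0.6 -0.6 -0.2] 0.0
```

```bash
sed -i 's/D=np.mean(.*,0); W/D=np.array([camera(n)[1] for _ in range(10)]); D=np.where((D>0).all(0),np.median(D,0),0); W/; s/<.021/<.018/' avg.py; sed -i 's/&(W\[...,2\]>z0)/\&(abs(W[...,2]-z0-.01)<.006)/' avg.py; python3 avg.py
```

```text
top jar0 177 tilt [-2.29 -1.06] z 0.1857
top jar1 178 tilt [-1.65 -1.12] z 0.1863
top rack 180 tilt [ 0.13 -0.15] z 0.1249
scene jar0 138 tilt [-1.85 -0.73] z 0.1856
scene jar1 115 tilt [-1.15 -0.39] z 0.1862
scene rack 67 tilt [-0.79  0.68] z 0.1239
71.8 [ 0.4  -0.2   0.38] 0.0751 [0.6 0.6 0.1] 0.0
```

Run:
```python
from h import *
for n in('top0','scene0','top7','scene7'):
    z=np.load(f'pics/{n}.npz'); W=cloud({k:z[k] for k in z},z['d'])
    T=(W[...,:2]-TC)@RT; a=(T[...,0]>-.02)&(T[...,0]<.1)&(abs(T[...,1])<.14)&(abs(W[...,2]-.035)<.006); Q=W[a]
    k=np.linalg.lstsq(np.c_[Q[:,:2]-TC,np.ones(len(Q))],Q[:,2],rcond=None)[0]; print(n,len(Q),np.degrees(k[:2]).round(2),k[2].round(4))
```

```text
top0 4505 [0.05 0.  ] 0.0351
scene0 3548 [-0.05  0.07] 0.0348
top7 2921 [-0.06 -0.01] 0.0352
scene7 2025 [0.18 0.02] 0.0346
```

The deck is level, so both filters still lean about 2° toward +x. I'll press each one lightly on its high side with closed fingers.

```bash
python3 - <<'E'
from h import *
Y=TH+np.pi/2; env.grip(0.0,20)
for s in ((.6632,.1048),(.6452,-.0363)):
    x,y=s[0]-.008,s[1]-.004
    over([x,y],.36,Y); env.movel([x,y,.270],.15)
    print(env.movel([x,y,.252],.015,stop_force=8),*st()); env.movel([x,y,.36],.1)
env.grip(.06); over([.40,-.2],.38,Y)
E
python3 avg.py
```

```text
True 75.5 [0.6553 0.1003 0.2582] -0.0003 [-1.4 -0.1  5.3] 2.6
True 78.9 [ 0.637  -0.0409  0.258 ] -0.0001 [-1.5  0.8  4.4] 2.4
top jar0 175 tilt [-1.32 -0.81] z 0.1854
top jar1 180 tilt [ 0.38 -0.03] z 0.1855
top rack 180 tilt [ 0.1  -0.09] z 0.1248
scene jar0 135 tilt [-1.33 -0.81] z 0.1853
scene jar1 116 tilt [ 0.68 -0.47] z 0.1852
scene rack 69 tilt [-0.37  0.67] z 0.1241
82.8 [ 0.4  -0.2   0.38] 0.0602 [ 0.7  0.3 -0.1] 0.0
```

Run:
```python
from h import *
env.dwell(1); look('9')
p=cv2.imread('pics/scene9.png')[60:300,180:460]; cv2.imwrite('pics/s9.png',cv2.resize(p,None,fx=2.5,fy=2.5,interpolation=cv2.INTER_CUBIC))
```

```text
top fu1 0
top fu2 0
top fu3 0
top fi1 0
top fi2 0
top fi3 385 [ 0.42213251 -0.26177548] 26.60804557800293
top jar 0 0.135 68 0.1347 [0.65306873 0.10302939] 30.690303802490234
top jar 0 0.166 141 0.1659 [0.66011591 0.10411767] 32.930389404296875
top jar 0 0.192 405 0.1889 [0.66186084 0.10444475] 26.419281005859375
top jar 1 0.135 66 0.1349 [ 0.63918286 -0.03571247] 32.31513214111328
top jar 1 0.166 138 0.1658 [ 0.64275873 -0.03723901] 32.76370620727539
top jar 1 0.192 403 0.1894 [ 0.6427793  -0.03771951] 26.785120010375977
scene fu1 0
scene fu2 0
scene fu3 96 [ 0.41885849 -0.35949606] 36.14421463012695
scene fi1 0
scene fi2 0
scene fi3 191 [ 0.42499933 -0.25965491] 27.366086959838867
scene jar 0 0.135 94 0.1349 [0.66735828 0.11069046] 31.55253791809082
scene jar 0 0.166 147 0.1654 [0.66380933 0.10671729] 33.13231658935547
scene jar 0 0.192 311 0.1905 [0.66439026 0.10501103] 27.777889251708984
scene jar 1 0.135 90 0.1326 [ 0.64805109 -0.03170699] 32.196136474609375
scene jar 1 0.166 142 0.1657 [ 0.64711993 -0.03391992] 33.40703201293945
scene jar 1 0.192 257 0.189 [ 0.64533478 -0.03718351] 27.762786865234375
```

View pics/s9.png

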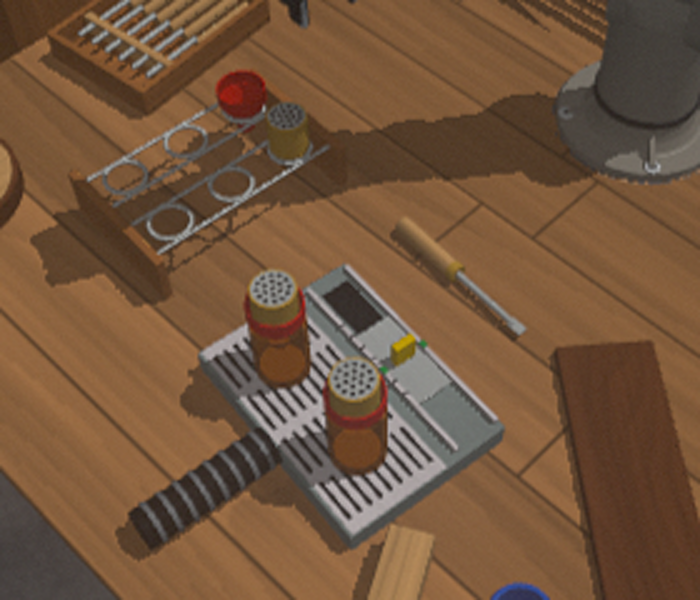

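The picture shows both assemblies home and upright at (275,330) and (355,410). The damper grip is on the green mark at (403,350). The spare funnel and filter are in the rack, and the gouge and offcut are where they were.

```bash
python3 -c "
from h import *
print(job.job_done())"
```

```text
the job is handed in; nothing more can be done
None
```

The job is handed in: both amber jars found on the slab stand on the deck with funnels and filters seated (filters within about 1.5° of level), the damper is at the green mark, the spares are still in the rack, and the gouge and block of wood were not touched.

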